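# Stir the draw balls at the kiosk counter

## Task

Customers are about to draw lots at the kiosk: take the wooden stirring stick out of its white cup and, with its foot kept low near the bottom of the metal pot, stir the wooden balls several times round in wide circles, about half-way between the pot's middle and its wall, so that the big ball is shifted from its place. Leave the big ball in the pot, and stand the stick back in its cup, foot down, and let go.

Things in the scene. Friction and masses are not known exactly. Their poses are not given: they have to be found in the camera images.
- stick_mid (a point): Middle, on the axis, of the plain wooden stirring stick standing in the white cup: 200 mm tall, a flat-bottomed foot 30 mm in diameter and 30 mm high, then a round shaft of 20 mm diameter to the flat top. The point is 100 mm above the foot's underside; z runs up the stick. Loose, 70 g. Grip the upper 60 mm, from above, at any yaw.
- stand: White plastic cup with a grey band, fixed, that holds the stick: outside diameter 60 mm, inside 52 mm, 90 mm tall, inner floor 6 mm above the counter. Origin: centre of its underside, on the counter; z up. It stands to the left or right of the pot; on the other side is a slightly wider grey pen cup with thin pens, which is not it.
- pot: Bare-metal round pot, fixed, open-topped: outside diameter 200 mm, wall 5 mm, 80 mm tall, flat inner floor 6 mm above its underside. Origin: centre of the underside, on the counter; axes parallel to the world's. On its floor lie 8 loose wooden balls (7 of 26 mm, one big) in a ring 48 mm from the middle; a disc 54 mm wide in the middle starts clear. They roll at a light push.
- big_ball_center (a point): Centre of the big wooden ball, 34 mm in diameter, 18 g, lying in the ring of smaller balls (26 mm) on the pot's floor; its centre is 23 mm above the counter.
Things that resemble listed ones, but are neither listed nor needed, are in the scene too. What is meant by the part that bears stick_mid is not green, and is the smaller of those in its own colour.

How it is judged:
On the way, in this order (a step that is already met when the one before it is completed fails the run):
1. the stick has been lifted clear of its cup (z of stick_mid in the frame of stand above 0.19 m), for 0.04 s.
2. stirring: the stick, its foot no more than 25 mm above the pot's floor, is on the far (+x) side of the pot's middle by 20 mm or more (z of stick_mid in the frame of pot below 0.131 m and horizontal distance between stick_mid and pot below 0.09 m and angle between stick_mid's own z axis and vertical below 0.6 rad and x of stick_mid in the frame of pot above 0.02 m), for 0.04 s.
3. then, still low in the pot, on the near (-x) side by 20 mm or more (z of stick_mid in the frame of pot below 0.131 m and horizontal distance between stick_mid and pot below 0.09 m and angle between stick_mid's own z axis and vertical below 0.6 rad and x of stick_mid in the frame of pot below -0.02 m), for 0.04 s.
4. then, still low in the pot, on the left (+y) side by 20 mm or more, within 18 mm of the middle in x (z of stick_mid in the frame of pot below 0.131 m and horizontal distance between stick_mid and pot below 0.09 m and angle between stick_mid's own z axis and vertical below 0.6 rad and y of stick_mid in the frame of pot above 0.02 m and x of stick_mid in the frame of pot between -0.018 and 0.018 m), for 0.04 s.
5. then, still low in the pot, on the right (-y) side by 20 mm or more, within 18 mm of the middle in x, and the big ball is at least 15 mm from its first place (z of stick_mid in the frame of pot below 0.131 m and horizontal distance between stick_mid and pot below 0.09 m and angle between stick_mid's own z axis and vertical below 0.6 rad and y of stick_mid in the frame of pot below -0.02 m and x of stick_mid in the frame of pot between -0.018 and 0.018 m and distance of big_ball_center from where it was at the start of the episode above 0.015 m), for 0.04 s.
At the end, for the whole second after the job is handed in: The stick stands released in its cup, foot down on its floor: its middle within 12 mm of resting height and 35 mm of the cup's axis, leaning under 20 degrees. The big ball is in the pot: centre within 95 mm of its axis and under 70 mm above its underside (horizontal distance between stick_mid and stand below 0.035 m and z of stick_mid in the frame of stand between 0.09 and 0.118 m and angle between stick_mid's own z axis and vertical below 0.36 rad and horizontal distance between big_ball_center and pot below 0.095 m and z of big_ball_center in the frame of pot below 0.07 m); the robot touches nothing.
It also fails if it takes over 72 s, if anything falls off the work surface, if the arm or the gripper's body presses on something with over 40 N, if the wrist force passes 120 N, or if a joint passes its speed limit or range.

## Robot

A 7-joint arm with a two-finger parallel gripper is mounted at the origin on the work surface. World frame = base frame: x ahead of the robot, y to its left, z up, the work surface at z = 0. Lengths are in m, angles in rad, forces in N, time in s.
With the tool pointing down it reaches from about 0.4 to 0.85 m from the base axis. Payload 10.4 kg.
Tool frame: the origin (TCP) lies at the very end of the fingers, on their centre line; the grasp point (between the pads) lies 19 mm behind it (bot.hold_point_z is the distance from the TCP to the grasp point, in m); z points along the fingers, x is the direction in which the jaws open and shut, and the axes are right-handed (so a half turn about z gives the same grasp; the last joint's range is limited). The gripper opens to 85 mm and grips with 20 to 120 N. Pads are 22 mm wide; open, the fingers measure 114 mm over their backs; the gripper's body (76 mm by 85 mm) begins 54 mm behind the grasp point. The pads swing forward as they close: fully open they stand 13 mm farther back than shut.
Start: joints at [1.083, 0.332, -0.065, 1.46, 0.022, 1.35, -0.088], TCP at [0.28, -0.559, 0.231] pointing down, gripper open.
Joint ranges: [-2.6, 2.6], [-0.5, 2.12], [-1.47, 1.34], [0.16, 2.42], [-1.27, 4.41], [0.06, 2.06], [-2.6, 2.6]. Speed limits (rad/s): [2.22, 2.22, 2.79, 2.79, 3.14, 3.14, 3.14].

## Interface

Orientations are given as a rotation vector (axis times angle).
In Python, from rig import bot gives the robot as it stands.
- The arm moves only by the tool drive_tool, never from a script. Its argument "series" is a list that holds one entry, the list of rows, each a list of 7 numbers: the shift along the world's x, y, z in mm, then the turn, a rotation vector about the world's x, y, z in degrees, then the closure in counts, from 0 (fully open) to 255 (shut). A call has 1 to 8 rows; each row is the pose to reach, as a shift and turn from the pose commanded when the call began; what a row does not reach only later rows make up. A row lasts 1/8 s, in which the tool goes at most 62.5 mm and 10.7 degrees, less where a joint would pass 70% of its speed; a pose out of reach is approached as far as the arm can. A call with a gripper value outside its range is refused whole. The fingers move at their own pace and stop on an object; the grip force is fixed at half the most. Time passes only in rows, so rows that repeat a pose let the fingers close. It gives the time, the measured TCP pose, the force and the opening at its end, in the units of the state.
- bot.read_state(): the state, without advancing time (a new reading comes with each control period).
- bot.snapshot(name): name is "scene" or "side" or "wrist"; returns a dict with "color" (480x640x3 uint8, red, green, blue), "depth" (480x640 float32, m along the optical axis (not along the pixel's ray), 0 where there is no reading), "camera_matrix" (3x3 intrinsics, pixels), "R" (3x3) and "t" (3): a world point X has camera coordinates R X + t. Camera axes: x right, y down, z forward; pixel columns grow to the right and rows downward; lengths in m; the calibration is good to about 2 mm. A picture is of the moment at which its call begins.
- bot.hand_in(): hands the job in, once; it reports no verdict.
The state is a dict: "clock": time; "q": joint angles; "dq": joint speeds; "joint_efforts": joint torques, N m; "tcp_pos": TCP position; "eef_rot": TCP orientation; "contact_force": force on the tool from outside, world axes, zero at the start; "ft_torque": the same for the moment, N m; "gripper_width": opening from 0.0 (shut) to 1.0 (fully open).
Only numpy, scipy, OpenCV 4.12 (cv2) and the standard library are available. Lean on these libraries where they do the work, as an engineer would, in place of code of your own. Each camera call takes 0.05 s, during which the arm holds its last target.

## Working session

There is one attempt and no reset: what is moved stays moved. The work goes in short steps, Python scripts to look and compute and a tool call to move; the robot and the scene stay as the last step left them, time stands still between calls to the robot, and variables do not carry over. Pictures are saved under pics/ and viewed, and the job is handed in when it is done.

Besides the shell and the picture viewer there is one more tool, called as a command line: name --argument value ..., lists and objects as JSON in quotes. drive_tool: Moves the arm, as the interface text tells. Its arguments: {"type":"object","properties":{"series":{"type":"array","items":{"type":"array","items":{"type":"array","items":{"type":"number"}}}}},"required":["series"]}

```bash
ls; mkdir -p pics; python3 - <<'E'
from rig import bot
import cv2,pickle
print(bot.read_state())
for n in ["scene","side","wrist"]:
    s=bot.snapshot(n); pickle.dump(s,open(f"{n}0.pkl","wb"))
    cv2.imwrite(f"pics/{n}0.png",s["color"][:,:,::-1])
    print(n,s["camera_matrix"],s["R"],s["t"])
E
```

```text
pics
{'clock': 0.0, 'q': array([ 1.08341509,  0.33286121, -0.06468873,  1.46095848,  0.02160708,
        1.34987665, -0.08853625]), 'dq': array([ 0.00103003,  0.00030262,  0.00051971, -0.00090161,  0.00073952,
        0.00038501, -0.00023104]), 'joint_efforts': array([-2.83713043e-04, -6.25433135e+01,  4.91910393e-02, -3.91610205e+01,
        1.63045147e-02,  9.74198570e-03, -1.10213176e-05]), 'tcp_pos': array([ 0.27996111, -0.558371  ,  0.23051436]), 'eef_rot': array([-2.67274038e+00,  1.64979582e+00,  1.94161213e-03]), 'contact_force': array([ 0.38717049, -0.15107495,  0.93331963]), 'ft_torque': array([ 0.01417651,  0.02985978, -0.00818189]), 'gripper_width': 1.0006343711096324}
scene [[549.86766321   0.         318.76252471]
 [  0.         549.86766321 232.42839638]
 [  0.           0.           1.        ]] [[ 0.47209631  0.88154266  0.00275985]
 [ 0.73987761 -0.39452385 -0.54491472]
 [-0.47927675  0.25929418 -0.83848693]] [-0.15063061 -0.44502659  1.10306086]
side [[476.64962266   0.         315.44832045]
 [  0.         476.64962266 228.81696178]
 [  0.           0.           1.        ]] [[-0.69487716 -0.71897557  0.01482779]
 [-0.46458084  0.4330795  -0.77240326]
 [ 0.54891746 -0.54361409 -0.63495932]] [0.288553   0.41005874 0.41534173]
wrist [[369.83898967   0.         320.99027034]
 [  0.         369.83898967 238.01179006]
 [  0.           0.           1.        ]] [[ 0.44837715 -0.89384226 -0.00198731]
 [-0.85719151 -0.4306201   0.28246953]
 [-0.25333898 -0.12494938 -0.95927421]] [-0.62398036 -0.03699476  0.37983655]
```

View pics/scene0.png

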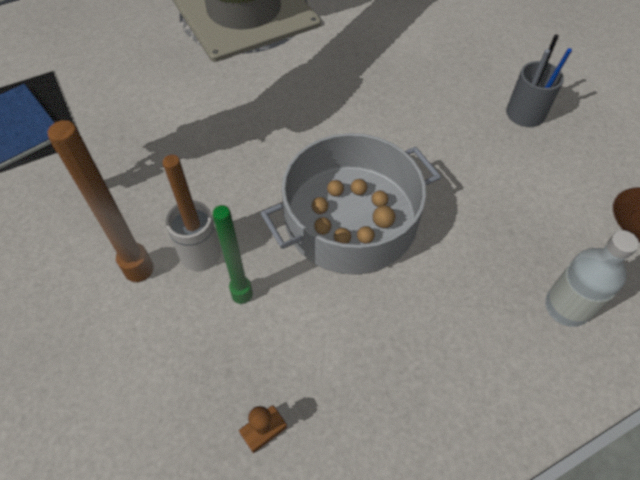

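View pics/side0.png

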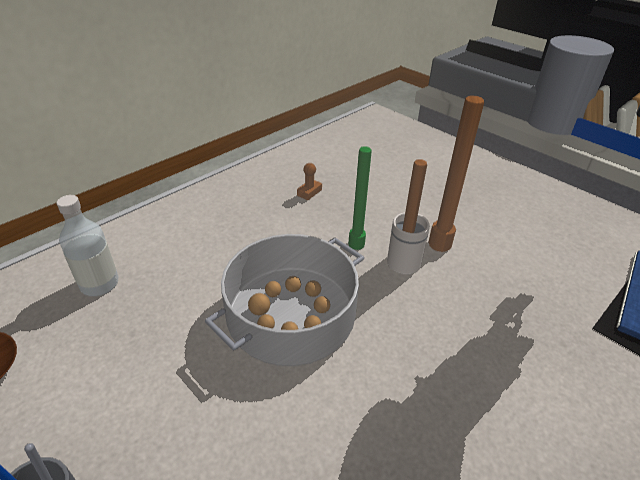

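The scene view shows three sticks: a large brown one at (100,200), a smaller brown one in the white cup with a grey band at (180,190), and a green one at (232,255). The one meant is the smaller brown stick in the cup, since it isn't green and is the smaller of the browns. The pot is at about (355,200), with the big ball at (384,216). The grey pen cup at (535,90) is the decoy. I'll measure these next.

```bash
cat > h.py <<'E'
import numpy as np,cv2,pickle
def ld(n): return pickle.load(open(n,"rb"))
def cloud(s):
    K=s["camera_matrix"];d=s["depth"];v,u=np.mgrid[:480,:640]
    c=np.stack([(u-K[0,2])/K[0,0]*d,(v-K[1,2])/K[1,1]*d,d],-1)
    w=(c-s["t"])@s["R"]; w[d==0]=np.nan; return w
def ray(s,u,v,z):
    K=s["camera_matrix"];r=s["R"].T@np.array([(u-K[0,2])/K[0,0],(v-K[1,2])/K[1,1],1]);o=-s["R"].T@s["t"]
    return o+r*(z-o[2])/r[2]
def tri(s1,p1,s2,p2):
    P=[s["camera_matrix"]@np.c_[s["R"],s["t"]] for s in(s1,s2)]
    X=cv2.triangulatePoints(P[0],P[1],np.array(p1,float).reshape(2,1),np.array(p2,float).reshape(2,1));return (X[:3]/X[3]).ravel()
def proj(s,X):
    p=s["camera_matrix"]@(s["R"]@np.array(X)+s["t"]);return p[:2]/p[2]
def circ(xy):
    A=np.c_[2*xy,np.ones(len(xy))];b=(xy**2).sum(1);c=np.linalg.lstsq(A,b,rcond=None)[0];return c[:2],np.sqrt(c[2]+c[:2]@c[:2])
E
python3 - <<'E'
from h import *
for n,boxes in (("scene",{"stick":(160,150,200,230),"big":(45,115,160,285),"green":(210,200,256,306),"balls":(300,170,405,250)}),("side",{"stick":(400,155,430,240),"big":(425,90,490,255),"green":(345,140,375,255),"balls":(240,270,340,340)})):
    s=ld(n+"0.pkl");w=cloud(s);hsv=cv2.cvtColor(s["color"],cv2.COLOR_RGB2HSV)
    br=((hsv[...,0]<20)&(hsv[...,1]>110));gr=((hsv[...,0]>45)&(hsv[...,0]<80)&(hsv[...,1]>110))
    for k,b in boxes.items():
        m=np.zeros((480,640),bool);m[b[1]:b[3],b[0]:b[2]]=1
        m&=gr if k=="green" else br
        nn,l,st,ce=cv2.connectedComponentsWithStats(m.astype(np.uint8))
        if k=="balls":
            for i in range(1,nn):
                if st[i,4]>30: print(n,k,ce[i].round(1),st[i],ray(s,*ce[i],.023 if st[i,4]>380 else .019).round(4))
            continue
        i=1+np.argmax(st[1:,4]);m=l==i
        p=w[m];p=p[~np.isnan(p[:,0])]
        print(n,k,ce[i].round(1),st[i],"z",np.percentile(p[:,2],[1,99]).round(3))
        for a in np.arange(0.0,.32,.03):
            q=p[(p[:,2]>=a)&(p[:,2]<a+.03)]
            if len(q)>10: print("  ",round(a,2),q.mean(0).round(4),len(q))
    # stand rim & pot rim
    zz=w[...,2]
    for k,c,zt,R in (("pot",None,.08,.1),("cup",None,.09,.03)):
        b={"scene":{"pot":(265,130,445,275),"cup":(160,190,225,275)},"side":{"pot":(215,230,365,365),"cup":(385,205,432,280)}}[n][k]
        m=np.zeros((480,640),bool);m[b[1]:b[3],b[0]:b[2]]=1;m&=(hsv[...,1]<90)&(abs(zz-zt)<.003)
        q=w[m];print(n,k,len(q),circ(q[:,:2]),np.median(q,0))
E
```

```text
scene stick [179.5 188.7] [163 155  34  74 985] z [0.087 0.207]
   0.06 [ 0.4988 -0.2886  0.0861] 19
   0.09 [ 0.4991 -0.2854  0.1065] 169
   0.12 [ 0.4995 -0.2846  0.135 ] 196
   0.15 [ 0.4996 -0.2846  0.1654] 228
   0.18 [ 0.4965 -0.2841  0.1985] 367
scene big [ 75.  155.9] [  49  120   59   77 1950] z [0.184 0.285]
   0.0 [ 0.1447 -0.3987  0.0025] 18
   0.18 [ 0.4855 -0.3707  0.202 ] 200
   0.21 [ 0.486  -0.3719  0.2255] 479
   0.24 [ 0.4859 -0.372   0.2557] 560
   0.27 [ 0.4801 -0.3722  0.2808] 685
scene green [222.2 220.9] [213 206  20  36 440] z [0.156 0.201]
   0.15 [ 0.5864 -0.264   0.1703] 109
   0.18 [ 0.5838 -0.2608  0.195 ] 330
scene balls [334.7 187.7] [328 181  14  14 148] [ 0.4895 -0.0639  0.019 ]
scene balls [358.3 186.6] [352 180  14  14 146] [ 0.5046 -0.031   0.019 ]
scene balls [382.1 210.1] [373 192  22  35 460] [ 0.5612 -0.0242  0.023 ]
scene balls [319.7 204.5] [313 198  14  15 146] [ 0.5066 -0.0989  0.019 ]
scene balls [322.6 225.4] [315 218  15  16 122] [ 0.5415 -0.1129  0.019 ]
scene balls [364.9 234.4] [358 227  15  15 166] [ 0.5838 -0.0666  0.019 ]
scene ba
[... 1230 characters left out ...]
.5842 -0.0686  0.019 ]
side balls [311.3 286. ] [306 282   9  11  46] [ 0.5453 -0.1159  0.019 ]
side balls [259.  303.1] [248 294  22  21 312] [ 0.5743 -0.0321  0.019 ]
side balls [321.3 303.4] [314 297  14  16 119] [ 0.5079 -0.1017  0.019 ]
side balls [266.2 320.9] [258 315  16  13 156] [ 0.5396 -0.0178  0.019 ]
side balls [311.9 321.1] [304 316  17  12 126] [ 0.4927 -0.0671  0.019 ]
side balls [289.2 325.7] [281 322  17   7  84] [ 0.5094 -0.0367  0.019 ]
side pot 1443 (array([ 0.5360647 , -0.06327287]), np.float64(0.0969435430045314)) [ 0.52210161 -0.04741979  0.08035995]
side cup 240 (array([ 0.48749768, -0.28498375]), np.float64(0.02765334294293958)) [ 0.48143975 -0.2758357   0.09017848]
```

```bash
python3 - <<'E'
from h import *
a=ld("scene0.pkl")["color"][110:300,30:300];b=ld("side0.pkl")["color"][90:290,340:500]
a=cv2.resize(a,None,fx=1.6,fy=1.6,interpolation=3);b=cv2.resize(b,(int(160*1.52),304),interpolation=3)
cv2.imwrite("pics/crop0.png",np.hstack([a[:304],b])[:,:,::-1])
E
```

```text
(no output)
```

View pics/crop0.png

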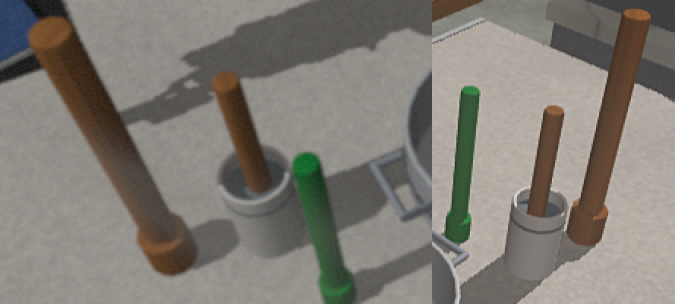

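Confirmed: the target is the smaller brown stick in the grey-banded white cup, at the centre of the left crop. Next I'll refine its top centre and check the clearances.

```bash
python3 - <<'E'
from h import *
S=ld("scene0.pkl");D=ld("side0.pkl")
for n,s in (("scene",S),("side",D)):
    w=cloud(s);hsv=cv2.cvtColor(s["color"],cv2.COLOR_RGB2HSV);br=((hsv[...,0]<20)&(hsv[...,1]>90))
    for k,b,zt in (("stick",{"scene":(155,145,200,230),"side":(400,155,430,240)}[n],.206),("big",{"scene":(40,110,160,285),"side":(425,90,490,255)}[n],.285)):
        m=np.zeros((480,640),bool);m[b[1]:b[3],b[0]:b[2]]=1;m&=br&(w[...,2]>zt-.004)
        q=w[m];print(n,k,len(q),q.mean(0).round(4),((q.max(0)+q.min(0))/2).round(4),np.ptp(q,0).round(3))
    for nm,X in(("tcp-ish",(0,0,0)),): print("cam",(-s["R"].T@s["t"]).round(3))
W=ld("wrist0.pkl");print("wrist cam",(-W["R"].T@W["t"]).round(3))
E
```

```text
scene stick 193 [ 0.4935 -0.2837  0.2055] [ 0.4924 -0.2839  0.2054] [0.019 0.019 0.007]
scene big 454 [ 0.477  -0.3725  0.2836] [ 0.475  -0.3724  0.2836] [0.029 0.026 0.005]
cam [ 0.929 -0.329  0.683]
side stick 91 [ 0.487  -0.2801  0.2057] [ 0.4881 -0.2821  0.2051] [0.017 0.021 0.006]
side big 141 [ 0.4705 -0.3691  0.284 ] [ 0.4711 -0.3722  0.2836] [0.025 0.029 0.005]
cam [0.163 0.256 0.576]
wrist cam [ 0.344 -0.526  0.374]
```

drive_tool --series '[[[0,0,60,0,0,0,0],[0,0,115,0,0,6,0],[35,46,115,0,0,12,0],[70,92,115,0,0,18,0],[105,138,115,0,0,24,0],[140,184,115,0,0,30,0],[175,230,115,0,0,36,0],[210,276,115,0,0,40,0]]]'

```text
clock: 1.15
tcp_pos: [0.4909, -0.2811, 0.3462]
eef_rot: [3.077, -0.632, -0.0]
contact_force: [0.9, -0.6, -0.4]
gripper_width: 0.998
```

drive_tool --series '[[[0,0,0,0,0,0,0],[0,0,0,0,0,0,0]]]'

```text
clock: 1.4
tcp_pos: [0.4898, -0.2831, 0.3461]
eef_rot: [3.076, -0.637, -0.001]
contact_force: [-0.6, -0.6, -0.9]
gripper_width: 0.999
```

```bash
python3 - <<'E'
from rig import bot
import cv2,pickle
s=bot.snapshot("scene");pickle.dump(s,open("scene1.pkl","wb"));a=bot.snapshot("wrist");pickle.dump(a,open("wrist1.pkl","wb"))
import numpy as np
cv2.imwrite("pics/w1.png",a["color"][:,:,::-1]); st=bot.read_state();print(st["tcp_pos"],st["eef_rot"],st["contact_force"])
E
```

```text
[ 0.48933384 -0.2840956   0.34614709] [ 3.07529634e+00 -6.40085017e-01 -6.85477825e-04] [-0.87519128  0.15149773  0.7664716 ]
```

View pics/w1.png

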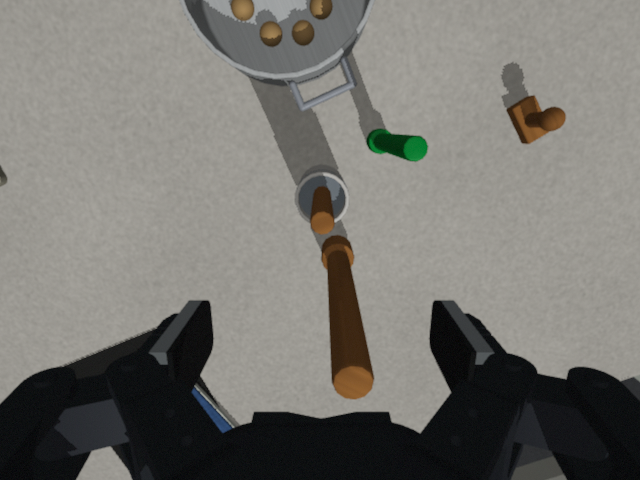

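The wrist view shows the stick's top at about (322,222) between the open fingers' lines, and the big brown stick behind it at (352,380). I'll cross-check the top position from this view.

```bash
python3 - <<'E'
from h import *
from rig import bot
W=ld("wrist1.pkl")
print(ray(W,322,222,.206),ray(W,352,381,.285),ray(W,322,198,.09),ray(W,415,148,.2))
print(bot.read_state()["tcp_pos"])
E
```

```text
[ 0.49070747 -0.28237378  0.206     ] [ 0.47397007 -0.36954717  0.285     ] [ 0.49019384 -0.28417523  0.09      ] [ 0.57799815 -0.25876789  0.2       ]
[ 0.48933384 -0.2840956   0.34614709]
```

drive_tool --series '[[[1,1,-30,0,0,0,0],[1,1,-60,0,0,0,0],[1,1,-90,0,0,0,0],[1,1,-120,0,0,0,0],[1,1,-145,0,0,0,0],[1,1,-168,0,0,0,0],[1,1,-188,0,0,0,0],[1,1,-188,0,0,0,0]]]'

```text
clock: 2.5
tcp_pos: [0.4896, -0.2825, 0.157]
eef_rot: [-3.075, 0.64, 0.004]
contact_force: [-0.6, -0.8, -0.8]
gripper_width: 0.999
```

drive_tool --series '[[[0,0,0,0,0,0,255],[0,0,0,0,0,0,255],[0,0,0,0,0,0,255],[0,0,0,0,0,0,255],[0,0,0,0,0,0,255],[0,0,0,0,0,0,255],[0,0,0,0,0,0,255],[0,0,0,0,0,0,255]]]'

```text
clock: 3.5
tcp_pos: [0.4915, -0.2819, 0.1589]
eef_rot: [3.076, -0.636, 0.002]
contact_force: [-1.6, 0.8, 5.6]
gripper_width: 0.218
```

drive_tool --series '[[[0,0,15,0,0,0,255],[0,0,35,0,0,0,255],[0,0,60,0,0,0,255],[0,0,90,0,0,0,255],[0,0,115,0,0,0,255],[0,0,125,0,0,0,255],[0,0,125,0,0,0,255],[0,0,125,0,0,0,255]]]'

```text
clock: 4.5
tcp_pos: [0.4907, -0.2815, 0.2822]
eef_rot: [-3.076, 0.636, 0.003]
contact_force: [0.6, 1.2, -0.4]
gripper_width: 0.215
```

```bash
cat > look.py <<'E'
from h import *
from rig import bot
import sys
t=sys.argv[1]
for n in("scene","side"):
    s=bot.snapshot(n);pickle.dump(s,open(f"{n}{t}.pkl","wb"))
    cv2.imwrite(f"pics/{n}{t}.png",s["color"][:,:,::-1])
s=bot.read_state();print(s["clock"],s["tcp_pos"].round(4),s["contact_force"].round(1),s["gripper_width"])
E
python3 look.py 2; python3 - <<'E'
from h import *
a=ld("scene2.pkl")["color"];b=ld("side2.pkl")["color"]
cv2.imwrite("pics/c2.png",np.hstack([a[60:460,80:480],b[40:440,210:610]])[:,:,::-1])
E
```

```text
4.6 [ 0.4908 -0.2816  0.2823] [ 0.5  0.5 -1.2] 0.2150341841953616
```

View pics/c2.png

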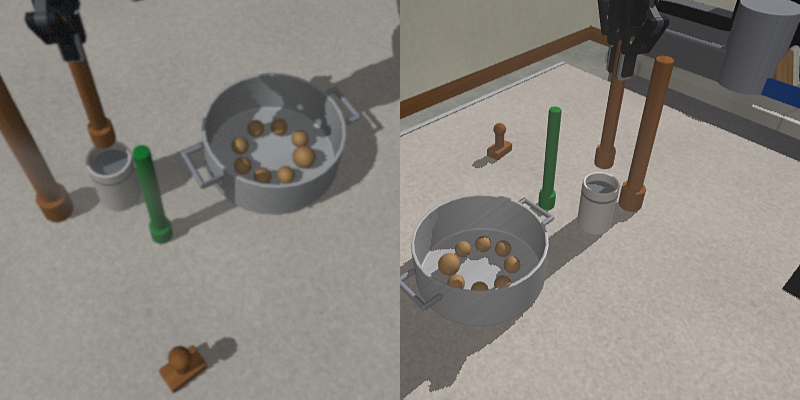

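The stick is held upright above its cup, with its foot at about (100,135) in the left crop and (605,157) in the right. I'll measure the foot height and lateral position.

```bash
python3 - <<'E'
from h import *
for n,b in(("scene",(140,110,205,212)),("side",(395,120,432,212))):
    s=ld(n+"2.pkl");w=cloud(s);hsv=cv2.cvtColor(s["color"],cv2.COLOR_RGB2HSV)
    m=np.zeros((480,640),bool);m[b[1]:b[3],b[0]:b[2]]=1;m&=(hsv[...,0]<20)&(hsv[...,1]>110)
    p=w[m];print(n,np.percentile(p[:,2],[0,1,2,5]).round(4))
    o=-s["R"].T@s["t"]
    for lo,hi,r in((.135,.155,.015),(.175,.19,.01),(.195,.215,.01)):
        q=p[(p[:,2]>lo)&(p[:,2]<hi)]
        if len(q)>5:
            m_=q.mean(0); d=(m_-o)[:2];d/=np.linalg.norm(d); print(lo,len(q),(m_[:2]+d*r*.785).round(4))
E
```

```text
scene [nan nan nan nan]
0.135 215 [ 0.4912 -0.2831]
0.175 119 [ 0.491  -0.2832]
0.195 177 [ 0.4911 -0.2834]
side [nan nan nan nan]
0.135 166 [ 0.487  -0.2839]
0.175 67 [ 0.488  -0.2837]
0.195 107 [ 0.4875 -0.2837]
```

```bash
python3 - <<'E'
from h import *
for n,b in(("scene",(140,110,205,212)),("side",(395,120,432,212))):
    s=ld(n+"2.pkl");w=cloud(s);hsv=cv2.cvtColor(s["color"],cv2.COLOR_RGB2HSV)
    m=np.zeros((480,640),bool);m[b[1]:b[3],b[0]:b[2]]=1;m&=(hsv[...,0]<20)&(hsv[...,1]>110)
    p=w[m];p=p[(~np.isnan(p[:,2]))&(p[:,2]>.09)];print(n,np.percentile(p[:,2],[0,1,2,5]).round(4))
E
```

```text
scene [0.1314 0.1348 0.1363 0.1408]
side [0.1308 0.1323 0.1332 0.1374]
```

drive_tool --series '[[[6,26,0,0,0,0,255],[15,66,0,0,0,0,255],[24,107,0,0,0,0,255],[33,148,0,0,0,0,255],[42,189,0,0,0,0,255],[49,219,0,0,0,0,255],[49,219,0,0,0,0,255],[49,219,0,0,0,0,255]]]'

```text
clock: 5.6
tcp_pos: [0.5399, -0.0636, 0.2829]
eef_rot: [3.076, -0.637, -0.001]
contact_force: [-0.0, -0.9, -1.7]
gripper_width: 0.219
```

```bash
python3 look.py 3; python3 - <<'E'
from h import *
a=ld("scene3.pkl")["color"];b=ld("side3.pkl")["color"]
cv2.imwrite("pics/c3.png",np.hstack([a[60:460,180:580],b[40:440,110:510]])[:,:,::-1])
E
```

```text
5.7 [ 0.5399 -0.0641  0.283 ] [ 0.2  0.  -0.2] 0.21726886000585088
```

View pics/c3.png

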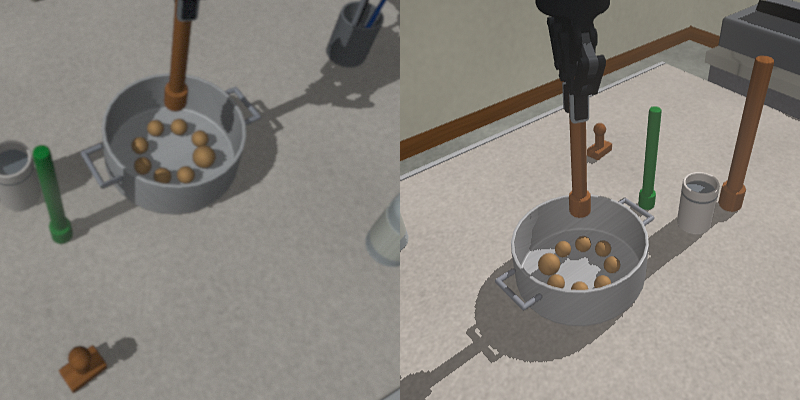

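The stick is over the pot's middle, with the balls undisturbed in their ring. I'll lower it into the clear disc.

drive_tool --series '[[[0,0,-20,0,0,0,255],[0,0,-45,0,0,0,255],[0,0,-70,0,0,0,255],[0,0,-90,0,0,0,255],[0,0,-105,0,0,0,255],[0,0,-118,0,0,0,255],[0,0,-118,0,0,0,255]]]'

```text
clock: 6.58
tcp_pos: [0.5398, -0.0629, 0.1646]
eef_rot: [3.076, -0.637, -0.002]
contact_force: [-0.4, -0.3, -0.1]
gripper_width: 0.217
```

drive_tool --series '[[[8,0,0,0,0,0,255],[16,0,0,0,0,0,255],[24,0,0,0,0,0,255],[32,0,0,0,0,0,255],[38,0,0,0,0,0,255],[43,0,0,0,0,0,255],[43,0,0,0,0,0,255]]]'

```text
clock: 7.45
tcp_pos: [0.5834, -0.0626, 0.1652]
eef_rot: [-3.076, 0.636, 0.0]
contact_force: [-0.3, 0.0, 0.2]
gripper_width: 0.219
```

```bash
python3 look.py 4; python3 - <<'E'
from h import *
a=ld("scene4.pkl")["color"];b=ld("side4.pkl")["color"]
cv2.imwrite("pics/c4.png",np.hstack([a[60:460,180:580],b[40:440,110:510]])[:,:,::-1])
E
```

```text
7.55 [ 0.5831 -0.0627  0.1653] [-0.3  0.2 -0.6] 0.21823340702460572
```

View pics/c4.png

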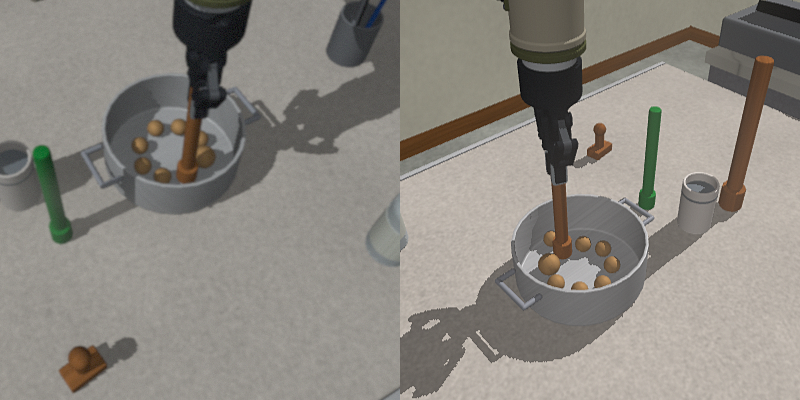

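drive_tool --series '[[[-3,16,0,0,0,0,255],[-13,30,0,0,0,0,255],[-27,40,0,0,0,0,255],[-43,43,0,0,0,0,255],[-59,40,0,0,0,0,255],[-73,30,0,0,0,0,255],[-83,16,0,0,0,0,255],[-86,0,0,0,0,0,255]]]'

```text
clock: 8.55
tcp_pos: [0.4964, -0.0637, 0.1656]
eef_rot: [3.076, -0.636, 0.001]
contact_force: [-0.0, -0.0, -0.6]
gripper_width: 0.214
```

drive_tool --series '[[[3,-16,0,0,0,0,255],[13,-30,0,0,0,0,255],[27,-40,0,0,0,0,255],[43,-43,0,0,0,0,255],[59,-40,0,0,0,0,255],[73,-30,0,0,0,0,255],[83,-16,0,0,0,0,255],[86,0,0,0,0,0,255]]]'

```text
clock: 9.55
tcp_pos: [0.5827, -0.0618, 0.1646]
eef_rot: [3.076, -0.636, -0.004]
contact_force: [-4.8, -1.2, -0.3]
gripper_width: 0.218
```

```bash
python3 look.py 5; python3 - <<'E'
from h import *
a=ld("scene5.pkl")["color"];b=ld("side5.pkl")["color"]
cv2.imwrite("pics/c5.png",np.hstack([a[60:460,180:580],b[40:440,110:510]])[:,:,::-1])
E
```

```text
9.65 [ 0.5825 -0.0598  0.1649] [-4.4 -1.9 -0.1] 0.22005584920113774
```

View pics/c5.png

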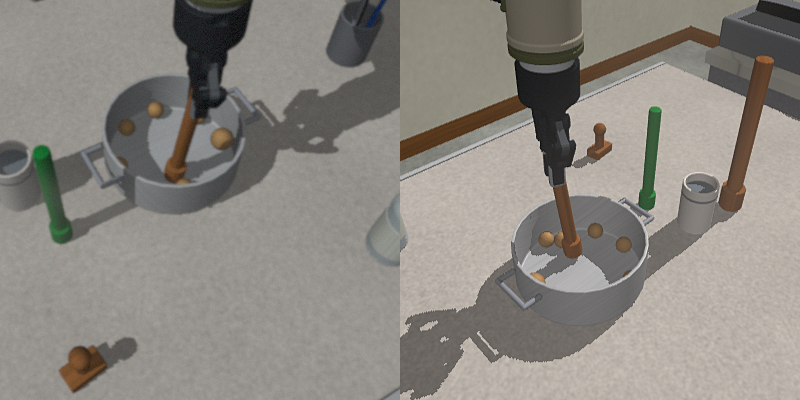

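The stick has tilted about 15° about the pad axis: its foot is at (175,172) left and (572,245) right, and a ball is squeezed at the wall. That's within limits. I'll reverse direction at a slightly smaller radius, which should push the foot back upright.

drive_tool --series '[[[-6,-15,0,0,0,0,255],[-15,-28,0,0,0,0,255],[-28,-37,0,0,0,0,255],[-43,-40,0,0,0,0,255],[-58,-37,0,0,0,0,255],[-71,-28,0,0,0,0,255],[-80,-15,0,0,0,0,255],[-83,0,0,0,0,0,255]]]'

```text
clock: 10.65
tcp_pos: [0.4997, -0.0617, 0.1655]
eef_rot: [3.076, -0.636, 0.001]
contact_force: [0.2, 0.8, -0.3]
gripper_width: 0.213
```

```bash
python3 look.py 6; python3 - <<'E'
from h import *
a=ld("scene6.pkl")["color"];b=ld("side6.pkl")["color"]
cv2.imwrite("pics/c6.png",np.hstack([a[60:460,180:580],b[40:440,110:510]])[:,:,::-1])
E
```

```text
10.75 [ 0.5002 -0.0602  0.1656] [ 1.2 -0.8 -2. ] 0.21516385830531315
```

View pics/c6.png

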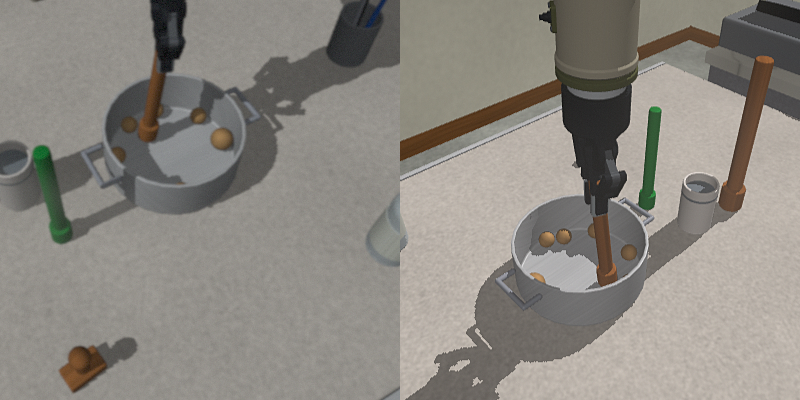

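drive_tool --series '[[[3,15,0,0,0,0,255],[12,28,0,0,0,0,255],[25,40,0,0,0,0,255],[40,46,0,0,0,0,255],[55,42,0,0,0,0,255],[68,30,0,0,0,0,255],[77,16,0,0,0,0,255],[80,0,0,0,0,0,255]]]'

```text
clock: 11.75
tcp_pos: [0.5806, -0.0642, 0.1651]
eef_rot: [3.076, -0.637, -0.0]
contact_force: [0.3, -0.7, -0.6]
gripper_width: 0.219
```

drive_tool --series '[[[-3,-15,0,0,0,0,255],[-12,-28,0,0,0,0,255],[-25,-37,0,0,0,0,255],[-40,-40,0,0,0,0,255],[-55,-37,0,0,0,0,255],[-68,-28,0,0,0,0,255],[-77,-15,0,0,0,0,255],[-80,0,0,0,0,0,255]]]'

```text
clock: 12.75
tcp_pos: [0.4995, -0.0617, 0.1654]
eef_rot: [3.076, -0.636, 0.0]
contact_force: [0.3, 0.1, -0.1]
gripper_width: 0.22
```

```bash
python3 look.py 7; python3 - <<'E'
from h import *
a=ld("scene7.pkl")["color"];b=ld("side7.pkl")["color"]
cv2.imwrite("pics/c7.png",np.hstack([a[60:460,180:580],b[40:440,110:510]])[:,:,::-1])
E
```

```text
12.85 [ 0.5001 -0.0603  0.1655] [ 0.3  0.4 -0.7] 0.21900931763293918
```

View pics/c7.png

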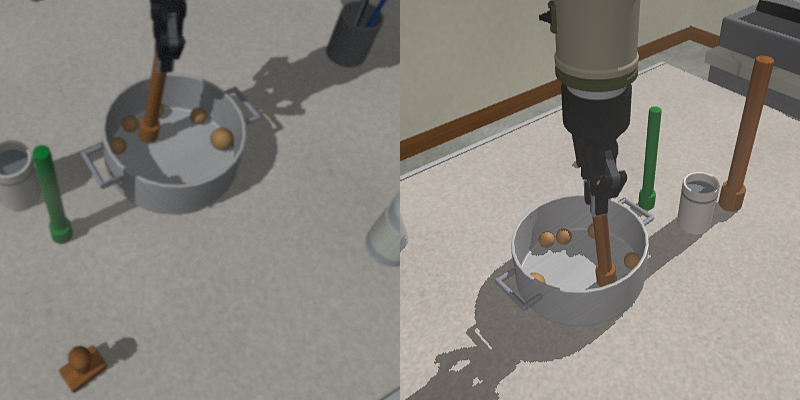

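```bash
python3 - <<'E'
from h import *
S0=ld("scene0.pkl");S=ld("scene7.pkl")
a=ray(S0,384.5,216,.023);b=ray(S,402,199,.023);print(a,b,np.linalg.norm(a-b))
for n,bx in(("scene",(315,105,350,208)),("side",(290,240,335,330))):
    s=ld(n+"7.pkl");w=cloud(s);hsv=cv2.cvtColor(s["color"],cv2.COLOR_RGB2HSV);o=-s["R"].T@s["t"]
    m=np.zeros((480,640),bool);m[bx[1]:bx[3],bx[0]:bx[2]]=1;m&=(hsv[...,0]<20)&(hsv[...,1]>110)
    p=w[m];p=p[(~np.isnan(p[:,2]))];print(n,np.percentile(p[:,2],[1,2,5,99]).round(4))
    for lo,hi,r in((.02,.04,.015),(.05,.07,.01),(.07,.09,.01),(.09,.11,.01),(.11,.13,.01),(.13,.15,.01)):
        q=p[(p[:,2]>lo)&(p[:,2]<hi)]
        if len(q)>5:
            m_=q.mean(0); d=(m_-o)[:2];d/=np.linalg.norm(d); print(lo,len(q),(m_[:2]+d*r*.785).round(4))
E
```

```text
[ 0.57184166 -0.02656627  0.023     ] [0.55789223 0.0127881  0.023     ] 0.04175348044410526
scene [0.0191 0.0206 0.024  0.1736]
0.02 168 [ 0.4888 -0.0746]
0.05 113 [ 0.4944 -0.0748]
0.07 116 [ 0.4954 -0.0727]
0.09 122 [ 0.4957 -0.0723]
0.11 121 [ 0.4967 -0.0704]
0.13 129 [ 0.4975 -0.0687]
side [0.0186 0.0222 0.0265 0.1561]
0.02 159 [ 0.5015 -0.0803]
0.05 117 [ 0.493  -0.0725]
0.07 123 [ 0.4937 -0.0708]
0.09 133 [ 0.4943 -0.069 ]
0.11 140 [ 0.4952 -0.0675]
0.13 150 [ 0.4958 -0.0658]
```

The big ball has moved about 42 mm from its first place to the wall at (402,199) and is still in the pot. The stick leans only about 6° now. I'll do one more full circle, then return to the middle and lift.

drive_tool --series '[[[3,15,0,0,0,0,255],[12,28,0,0,0,0,255],[27,40,0,0,0,0,255],[43,44,0,0,0,0,255],[57,40,0,0,0,0,255],[70,30,0,0,0,0,255],[79,16,0,0,0,0,255],[82,0,0,0,0,0,255]]]'

```text
clock: 13.85
tcp_pos: [0.5825, -0.0643, 0.1651]
eef_rot: [3.076, -0.637, -0.0]
contact_force: [-0.2, 0.2, -0.7]
gripper_width: 0.215
```

drive_tool --series '[[[-3,-15,0,0,0,0,255],[-12,-28,0,0,0,0,255],[-25,-37,0,0,0,0,255],[-40,-40,0,0,0,0,255],[-40,-40,0,0,0,0,255],[-40,-20,0,0,0,0,255],[-40,0,0,0,0,0,255],[-40,0,0,0,0,0,255]]]'

```text
clock: 14.85
tcp_pos: [0.5424, -0.0591, 0.1655]
eef_rot: [-3.077, 0.628, -0.0]
contact_force: [-0.4, -0.5, -1.1]
gripper_width: 0.219
```

drive_tool --series '[[[0,0,15,0,0,0,255],[0,0,40,0,0,0,255],[0,0,70,0,0,0,255],[0,0,100,0,0,0,255],[0,0,125,0,0,0,255],[0,0,135,0,0,0,255],[0,0,135,0,0,0,255]]]'

```text
clock: 15.72
tcp_pos: [0.5424, -0.063, 0.3008]
eef_rot: [3.076, -0.637, 0.002]
contact_force: [-1.7, 0.1, -1.8]
gripper_width: 0.217
```

```bash
python3 look.py 8; python3 - <<'E'
from h import *
a=ld("scene8.pkl")["color"];b=ld("side8.pkl")["color"]
cv2.imwrite("pics/c8.png",np.hstack([a[0:400,180:580],b[40:440,110:510]])[:,:,::-1])
E
```

```text
15.825 [ 0.5418 -0.0629  0.2994] [-0.1  0.9 -1.3] 0.2195771667507125
```

View pics/c8.png

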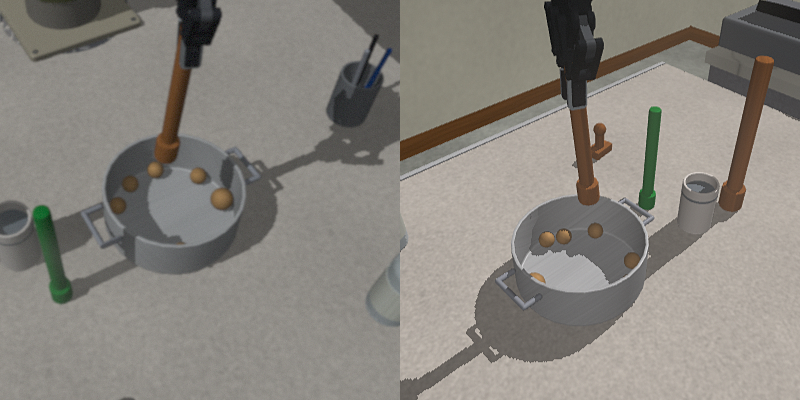

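```bash
cat > axis.py <<'E'
from h import *
import sys
t=sys.argv[1];B={"scene":eval(sys.argv[2]),"side":eval(sys.argv[3])}
for n in B:
    bx=B[n];s=ld(n+t+".pkl");w=cloud(s);hsv=cv2.cvtColor(s["color"],cv2.COLOR_RGB2HSV);o=-s["R"].T@s["t"]
    m=np.zeros((480,640),bool);m[bx[1]:bx[3],bx[0]:bx[2]]=1;m&=(hsv[...,0]<20)&(hsv[...,1]>110)
    nn,l,st,_=cv2.connectedComponentsWithStats(m.astype(np.uint8));m=l==1+np.argmax(st[1:,4])
    p=w[m];p=p[(~np.isnan(p[:,2]))];z0=np.percentile(p[:,2],.5);print(n,np.percentile(p[:,2],[0.5,2,5,99]).round(4))
    R=[]
    for lo in np.arange(z0+.002,p[:,2].max()-.02,.02):
        q=p[(p[:,2]>lo)&(p[:,2]<lo+.02)]
        if len(q)>20:
            m_=q.mean(0); d=(m_-o)[:2];d/=np.linalg.norm(d);r=.015 if lo<z0+.026 else .01; x=m_+np.r_[d*r*.785,0];R.append(x); print(x.round(4))
E
python3 axis.py 8 "(330,40,370,165)" "(275,145,315,246)"
```

```text
scene [0.1523 0.1549 0.1592 0.316 ]
[ 0.5363 -0.079   0.1647]
[ 0.5333 -0.0753  0.1816]
[ 0.5379 -0.0756  0.2044]
[ 0.5389 -0.0739  0.2246]
[ 0.5394 -0.0724  0.2444]
[ 0.5403 -0.0707  0.2646]
[ 0.5408 -0.0692  0.2842]
[ 0.5371 -0.0718  0.3022]
side [0.0047 0.0101 0.0186 0.2932]
[ 0.7553 -0.3061  0.0168]
[ 0.7584 -0.314   0.0375]
[ 0.7545 -0.309   0.0601]
[ 0.7571 -0.3118  0.0695]
[ 0.531  -0.0761  0.1583]
[ 0.5334 -0.0769  0.1761]
[ 0.5355 -0.0756  0.1968]
[ 0.5364 -0.0742  0.2171]
[ 0.537  -0.0726  0.2364]
[ 0.5377 -0.071   0.2566]
[ 0.5383 -0.0694  0.2768]
```

drive_tool --series '[[[-6,-25,0,2,-1,0,255],[-15,-65,0,4.5,-2,0,255],[-25,-105,0,4.5,-2,0,255],[-35,-150,0,4.5,-2,0,255],[-45,-190,0,4.5,-2,0,255],[-51,-218,0,4.5,-2,0,255],[-51,-218,0,4.5,-2,0,255],[-51,-218,0,4.5,-2,0,255]]]'

```text
clock: 16.82
tcp_pos: [0.4913, -0.2798, 0.2996]
eef_rot: [-2.993, 0.618, -0.026]
contact_force: [0.3, 0.2, -1.2]
gripper_width: 0.215
```

```bash
python3 look.py 9; python3 axis.py 9 "(140,70,205,190)" "(395,100,434,195)";  python3 - <<'E'
from h import *
a=ld("scene9.pkl")["color"];b=ld("side9.pkl")["color"]
cv2.imwrite("pics/c9.png",np.hstack([a[0:400,50:450],b[40:440,210:610]])[:,:,::-1])
E
```

```text
16.925 [ 0.4915 -0.2794  0.3001] [ 0.2 -0.   0.3] 0.2183221919217681
scene [0.161  0.1669 0.171  0.2899]
[ 0.4875 -0.2828  0.1749]
[ 0.4863 -0.2836  0.1924]
[ 0.4906 -0.2837  0.2129]
[ 0.4906 -0.2838  0.2331]
[ 0.4907 -0.2836  0.253 ]
[ 0.4908 -0.2838  0.2729]
side [0.1552 0.159  0.1627 0.298 ]
[ 0.4862 -0.2847  0.168 ]
[ 0.4896 -0.2871  0.1844]
[ 0.4864 -0.2845  0.2076]
[ 0.4875 -0.2838  0.2276]
[ 0.4882 -0.2838  0.2473]
[ 0.4887 -0.2835  0.267 ]
[ 0.4901 -0.2824  0.2867]
```

View pics/c9.png

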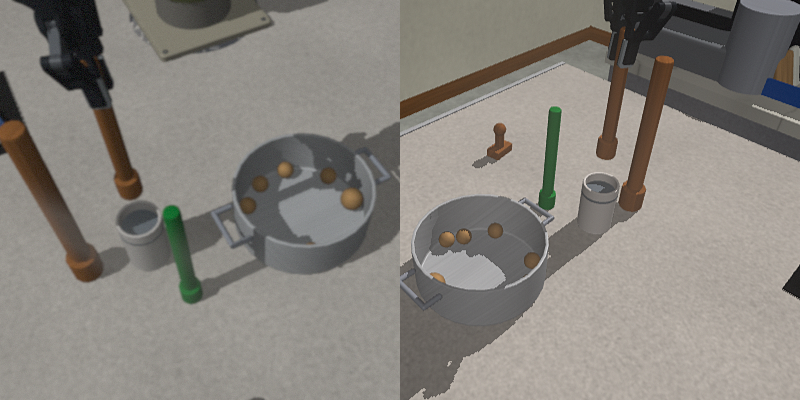

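The stick is vertical over its cup within about 2 mm, with the foot at (128,190) left, above the cup mouth at (140,218). I'll lower it in.

drive_tool --series '[[[0,-1.5,-25,0,0,0,255],[0,-1.5,-50,0,0,0,255],[0,-1.5,-75,0,0,0,255],[0,-1.5,-100,0,0,0,255],[0,-1.5,-120,0,0,0,255],[0,-1.5,-132,0,0,0,255],[0,-1.5,-139,0,0,0,255],[0,-1.5,-139,0,0,0,255]]]'

```text
clock: 17.92
tcp_pos: [0.4913, -0.282, 0.1614]
eef_rot: [-2.994, 0.619, -0.028]
contact_force: [-0.2, -0.5, 0.3]
gripper_width: 0.223
```

```bash
python3 look.py 10; python3 - <<'E'
from h import *
a=ld("scene10.pkl")["color"];b=ld("side10.pkl")["color"]
cv2.imwrite("pics/c10.png",np.hstack([a[0:400,50:450],b[40:440,210:610]])[:,:,::-1])
E
```

```text
18.025 [ 0.4916 -0.2823  0.1621] [ 0.   0.2 -0.4] 0.21653577248687406
```

View pics/c10.png

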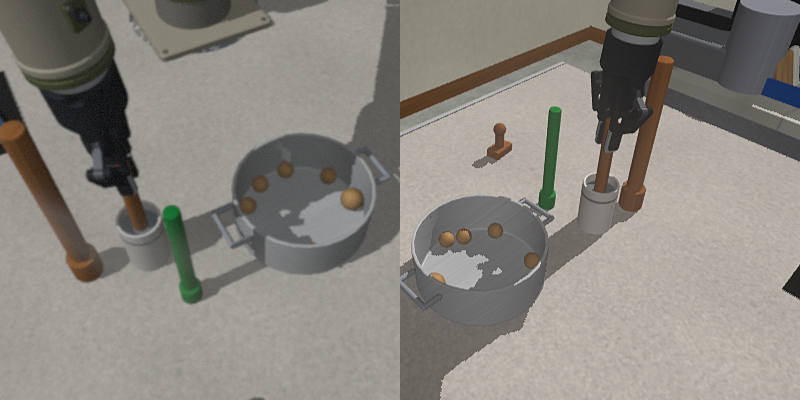

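drive_tool --series '[[[0,0,-1,0,0,0,255],[0,0,-2,0,0,0,255],[0,0,-3,0,0,0,255],[0,0,-3,0,0,0,255]]]'

```text
clock: 18.52
tcp_pos: [0.4914, -0.2824, 0.159]
eef_rot: [-2.994, 0.619, -0.029]
contact_force: [-0.2, 0.8, 4.9]
gripper_width: 0.216
```

Vertical force has risen to 4.9 N, so the foot is on the cup's floor. Releasing.

drive_tool --series '[[[0,0,0,0,0,0,175],[0,0,0,0,0,0,160],[0,0,0,0,0,0,140],[0,0,0,0,0,0,100],[0,0,0,0,0,0,50],[0,0,0,0,0,0,0],[0,0,0,0,0,0,0],[0,0,0,0,0,0,0]]]'

```text
clock: 19.52
tcp_pos: [0.4912, -0.2822, 0.1583]
eef_rot: [-2.994, 0.619, -0.028]
contact_force: [0.1, 0.2, -0.7]
gripper_width: 0.997
```

drive_tool --series '[[[0,0,15,0,0,0,0],[0,0,40,0,0,0,0],[0,0,70,0,0,0,0],[0,0,100,0,0,0,0],[0,0,140,0,0,0,0],[0,0,180,0,0,0,0],[0,0,180,0,0,0,0],[0,0,180,0,0,0,0]]]'

```text
clock: 20.52
tcp_pos: [0.4911, -0.2821, 0.3385]
eef_rot: [-2.994, 0.619, -0.028]
contact_force: [-0.2, 0.1, -0.3]
gripper_width: 0.999
```

```bash
python3 look.py 11; python3 axis.py 11 "(158,145,205,235)" "(395,150,434,240)";  python3 - <<'E'
from h import *
a=ld("scene11.pkl")["color"];b=ld("side11.pkl")["color"]
cv2.imwrite("pics/c11.png",np.hstack([a[80:480,50:450],b[40:440,210:610]])[:,:,::-1])
E
```

```text
20.625 [ 0.4908 -0.2821  0.3376] [-0.7  0.3 -0.5] 1.001480533629304
scene [0.0875 0.0929 0.0996 0.207 ]
[ 0.4863 -0.2874  0.1009]
[ 0.4866 -0.2867  0.1199]
[ 0.4908 -0.2863  0.1398]
[ 0.4907 -0.2869  0.1597]
[ 0.4907 -0.2866  0.1796]
side [0.0769 0.0796 0.0834 0.2075]
[ 0.4898 -0.2898  0.0889]
[ 0.4885 -0.2906  0.1088]
[ 0.4864 -0.2871  0.1288]
[ 0.487  -0.287   0.1488]
[ 0.4861 -0.2872  0.1688]
[ 0.4862 -0.2872  0.1887]
```

View pics/c11.png

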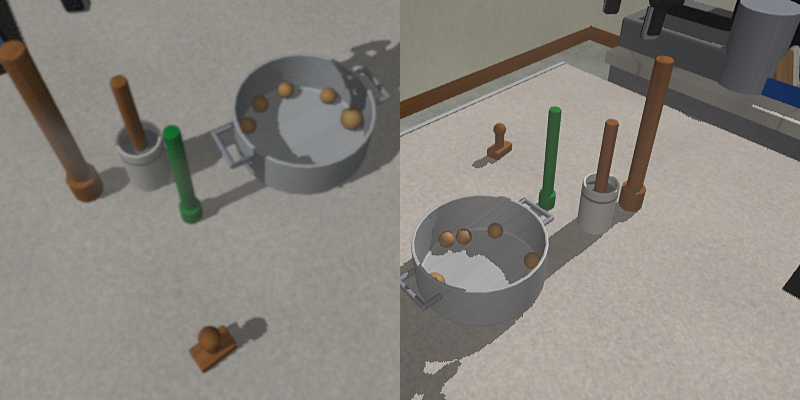

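The stick stands upright in its cup (top at (120,82) left, z about 0.206), released. The big ball is in the pot at (352,118), and the gripper is clear. Handing in.

```bash
python3 -c "
from rig import bot
print(bot.hand_in())"
```

```text
the job is handed in; nothing more can be done
None
```

I took the smaller brown stick out of its white cup and stirred low in the pot, one circle in one direction and then nearly two in the other, at about 40–45 mm radius. I then stood the stick back in its cup, let go and handed the job in at about 20.6 s; no verdict was reported.

- **Stick:** In the last pictures it stands released and upright, within about 2 mm of the cup's axis, with its top at about 0.206–0.207 m. That is its resting height. The open gripper had been raised clear, with its fingertips about 13 cm above the stick's top.
- **Big ball:** It had moved about 42 mm from its first place after the second circle. It is in the pot, against the wall.
- **Stirring tilt:** The stick tilted by roughly 15° in the grip during the first circle, when a ball was squeezed against the wall. I reversed direction, and it was leaning about 5° by the time I lifted it out. I turned the tool to bring it vertical before putting it back.
- **Not fully checked:** Not all seven small balls were visible in the last pictures, as some are probably hidden behind the pot's wall. I saw none outside the pot. The two cameras also disagreed by about 3 mm in x throughout, so I averaged them.

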